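# Put the painting things back on their outlined pads

## Robot

A 6-joint arm with a two-finger parallel gripper is mounted at the origin on a cart in front of the work surface, level with it; the furniture and walls round the work are solid. World frame = base frame: x ahead of the robot, y to its left, z up, the work surface at z = 0. Lengths are in mm, angles in rad, forces in N, time in s.
With the tool pointing down it reaches from about 275 to 750 mm from the base axis. Payload 10.2 kg.
Tool frame: the origin (TCP) lies at the very end of the fingers, on their centre line; the grasp point (between the pads) lies 19 mm behind it; z points along the fingers, y is the line along which they close (so a half turn about z gives the same grasp; the last joint's range is limited). The gripper opens to 85 mm and grips with 20 to 120 N. Pads are 22 mm wide; open, the fingers measure 114 mm over their backs; the gripper's body (76 mm by 85 mm) begins 54 mm behind the grasp point. The pads swing forward as they close: fully open they stand 13 mm farther back than shut.
Start: joints at [0.9, 0.313, 1.498, -0, 1.331, -0.223], TCP at [227.329, 473.236, 231.294] pointing down, gripper open.
Joint ranges: [-2.94, 2.94], [-0.97, 2.17], [0.19, 2.56], [-1.23, 4.37], [0.02, 3.11], [-2.88, 2.88]. Speed limits (rad/s): [2.39, 2.39, 3.01, 3.14, 3.14, 3.14].

## Interface

Orientations are given as a unit quaternion [w, x, y, z].
In Python, from rig import * gives the robot as it stands. The module is installed in compiled form; this text tells all that it offers.
- The arm moves only by the shell command python3 -m crank 'ROWS' [FORCE]. ROWS is JSON, a list that holds one entry, the list of rows, each a list of 7 numbers: the shift along the tool's x, y, z in units of 25 mm (1.0 is 25 mm), then the turn, a rotation vector about the tool's x, y, z in units of 8 degrees (1.0 is 8 degrees), then the finger opening in mm, from 0 to 85.4. A call has exactly 8 rows; each row shifts and turns the commanded pose from where the row before left it, along the tool's axes as they then stand; what a row does not reach is not made up. A row lasts 1/10 s, in which the tool goes at most 50 mm and 8.59 degrees, less where a joint would pass 70% of its speed; a pose out of reach is approached as far as the arm can. A call is refused whole if a number of a shift passes 1 or a number of a turn 1, either way. A call with a gripper value outside its range is refused whole. The fingers move at their own pace and stop on an object; FORCE is the grip in N (left out, the last holds). Time passes only in rows, so rows that do not move let the fingers close, or fill a call up. It gives the time, the measured TCP pose, the force, the opening and the grip force at its end, in the units of the state.
- sense(): the state, without advancing time (a new reading comes with each control period).
- capture(name): name is "side" or "top"; returns the picture (400x640x3 uint8, blue, green, red); there is no depth.
- camera_model(name): a dict with "fx", "fy", "cx", "cy" (pixels), "k1" (the pictures are not rectified: a ray, as slopes to the right and down, at radius r is drawn at 1 + k1 r^2 times it, then the intrinsics apply), "world_from_camera" (4x4, takes a point from camera to world coordinates). Camera axes: x right, y up, looking along -z (the intrinsics and any distortion apply to the point x, -y, -z); pixel columns grow to the right and rows downward; lengths in mm; the calibration is good to about 2 mm. A picture is of the moment at which its call begins. camera_model takes no time and is no camera call.
- finish_job(): hands the job in; it is judged then, once.
The state is a dict: "time_s": time; "joints": joint angles; "dq": joint speeds; "tau": joint torques, N m; "eef_pos": TCP position; "ee_rot": TCP orientation; "force": force on the tool from outside, world axes, zero at the start; "wrist_torque": the same for the moment, N m; "grip_width": opening from 0.0 (shut) to 1.0 (fully open); "grip_force": force on a finger pad.
Only numpy, scipy, OpenCV 4.12 (cv2) and the standard library are available. Lean on these libraries where they do the work, as an engineer would, in place of code of your own. Each camera call takes 0.05 s, during which the arm holds its last target. There are 200 camera calls.

## Task

Tidy up the painting table: put the brush, the paint tube, the paint pot and the two grey pebbles each on the plywood pad that bears its own outline, the larger pebble on the larger oval and the smaller pebble on the smaller one. Each thing must lie flat on its pad (the pot standing upright), centred on the outline and, where the outline is long, turned to lie along it.

Things in the scene. Friction and masses are not known exactly. Their poses are not given: they have to be found in the camera images.
- brush: (All the things and pads lie on a flat white work board, fixed, 28 mm thick: its top is at z = 0.028 m.) Loose slim artist's brush with a red-brown wooden handle, 172 mm long, at most 14 mm wide and 16 mm high, lying flat. Origin: centre of its underside, midway along its length (handle there about 6-10 mm thick). Its y axis runs along its length. May be put down either way round.
- tube: Loose blue and orange paint tube lying flat, 136 mm long, 38 mm wide, 26 mm high. Origin: centre of its underside; its y axis runs along its length, x across its width. May be put down either way round.
- pebble_large: Loose larger plain grey oval pebble, 49 mm long, 28 mm wide, 14 mm high, lying flat. Origin: centre of its underside; y axis along its length, x across. Either way round.
- pebble_small: Loose smaller plain grey oval pebble, 34 mm long, 23 mm wide, 12 mm high, lying flat. Origin: centre of its underside; y axis along its length, x across. Either way round.
- paint_pot: Loose low round paint pot standing upright, white with a black screw lid fixed on it, 41 mm across, 35 mm high. Origin: centre of its underside; z axis up.
- brush_pad: Fixed 6 mm thick plywood pad, lying on the white work board, its top 6 mm above the board, 46 x 206 mm, with a slim dark bar inlaid, 18 x 178 mm: the outline of the brush. Origin: centre of its underside, below the outline's centre; y axis along the outline's length.
- tube_pad: Fixed 6 mm thick plywood pad, lying on the white work board, its top 6 mm above the board, 66 x 166 mm, with a dark rectangle inlaid, 40 x 140 mm: the outline of the paint tube. Origin: centre of its underside, below the outline's centre; y axis along the outline's length.
- large_pebble_pad: Fixed 6 mm thick plywood pad, lying on the white work board, its top 6 mm above the board, 60 x 76 mm, with a dark oval inlaid, 31 x 52 mm: the outline of the larger pebble. Origin: centre of its underside, below the outline's centre; y axis along the oval's length.
- small_pebble_pad: Fixed 6 mm thick plywood pad, lying on the white work board, its top 6 mm above the board, 56 x 62 mm, with a small dark oval inlaid, 25 x 37 mm: the outline of the smaller pebble. Origin: centre of its underside, below the outline's centre; y axis along the oval's length.
- pot_pad: Fixed 6 mm thick plywood pad, lying on the white work board, its top 6 mm above the board, 66 x 66 mm, with a dark disc inlaid, 43 mm across: the outline of the paint pot. Origin: centre of its underside, below the disc's centre.

How it is judged (in metres and radians):
At the end, for the whole second after the job is handed in: Each thing rests on its own pad, centred on the outline to 12 mm (brush, tube) or 10 mm (pebbles, pot); along it, either way round, to 0.15 rad (brush), 0.2 (tube), 0.35 (larger pebble), 0.4 (smaller pebble); pot upright to 0.15 rad (horizontal distance between brush and brush_pad below 0.012 m and z of brush in the frame of brush_pad between 0.003 and 0.012 m and linear speed of each of brush, tube, pebble_large, pebble_small, paint_pot below 0.02 m/s and angle between the y axis of brush and the y axis of brush_pad, either way round below 0.15 rad and horizontal distance between tube and tube_pad below 0.012 m and z of tube in the frame of tube_pad between 0.003 and 0.012 m and angle between the y axis of tube and the y axis of tube_pad, either way round below 0.2 rad and horizontal distance between pebble_large and large_pebble_pad below 0.01 m and z of pebble_large in the frame of large_pebble_pad between 0.003 and 0.012 m and angle between the y axis of pebble_large and the y axis of large_pebble_pad, either way round below 0.35 rad and horizontal distance between pebble_small and small_pebble_pad below 0.01 m and z of pebble_small in the frame of small_pebble_pad between 0.003 and 0.012 m and angle between the y axis of pebble_small and the y axis of small_pebble_pad, either way round below 0.4 rad and horizontal distance between paint_pot and pot_pad below 0.01 m and z of paint_pot in the frame of pot_pad between 0.003 and 0.012 m and angle between paint_pot's own z axis and vertical below 0.15 rad); the robot touches nothing.
It also fails if it takes over 112 s, if anything falls off the work surface, if the arm or the gripper's body presses on something with over 40 N, if the wrist force passes 120 N, or if a joint passes its speed limit or range.

## Working session

There is one attempt and no reset: what is moved stays moved. The work goes in short steps, Python scripts to look and compute and a shell command to move; the robot and the scene stay as the last step left them, time stands still between calls to the robot, and variables do not carry over. Pictures are saved under pics/ and viewed, at most 14 in all, crops included, and the job is handed in when it is done.

```bash
mkdir -p pics; python3 - <<'E'
from rig import *
import cv2,json
for n in("side","top"):
    cv2.imwrite(f"pics/{n}0.png",capture(n)); m=camera_model(n); print(n,m)
print(sense())
E
```

```text
side {'fx': 520.5307890035083, 'fy': 520.5307890035083, 'cx': 310.36351607523795, 'cy': 195.56293762065079, 'k1': -0.08856407538345208, 'world_from_camera': array([[ 9.97638884e-01,  6.01956257e-02, -3.30627115e-02,
         4.44156472e+02],
       [-6.50596685e-02,  6.74155397e-01, -7.35718520e-01,
        -1.14603042e+03],
       [-2.19976312e-02,  7.36132452e-01,  6.76479946e-01,
         1.11473082e+03],
       [ 0.00000000e+00,  0.00000000e+00,  0.00000000e+00,
         1.00000000e+00]])}
top {'fx': 373.1695380702415, 'fy': 373.1695380702415, 'cx': 315.7430351302474, 'cy': 196.54717077867903, 'k1': -0.05645539858835401, 'world_from_camera': array([[ 1.73812263e-02,  9.96642938e-01, -8.00046686e-02,
         3.89679493e+02],
       [-9.99448790e-01,  1.50549885e-02, -2.95882430e-02,
        -2.00775223e+01],
       [-2.82844440e-02,  8.04748492e-02,  9.96355252e-01,
         1.03471924e+03],
       [ 0.00000000e+00,  0.00000000e+00,  0.00000000e+00,
         1.00000000e+00]])}
{'time_s': 0.1, 'joints': array([ 8.99611946e-01,  3.13392935e-01,  1.49834458e+00, -2.60372694e-05,
        1.33098605e+00, -2.23386749e-01]), 'dq': array([ 4.65359594e-05, -1.84835383e-03, -1.84302568e-03, -1.11607031e-03,
       -9.33219362e-04,  1.13085194e-04]), 'tau': array([ 1.66383845e-03, -4.12906158e+01, -2.60142410e+01, -2.46992749e-04,
        3.07306240e-03, -6.44031942e-06]), 'eef_pos': array([227.18457145, 473.05345507, 230.79908967]), 'ee_rot': array([-2.33172059e-04,  2.22029742e-01,  9.75039729e-01, -5.15301268e-04]), 'force': array([-0.58416351, -0.32996665,  0.27794938]), 'wrist_torque': array([-0.01056626,  0.03788012,  0.01648418]), 'grip_force': 0.0, 'grip_width': 0.999555523049994}
```

View pics/top0.png

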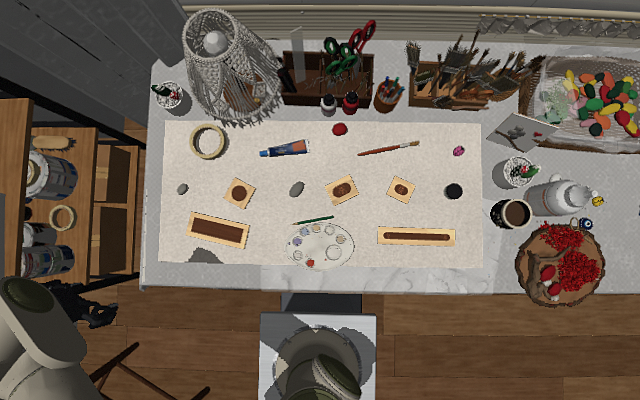

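View pics/side0.png

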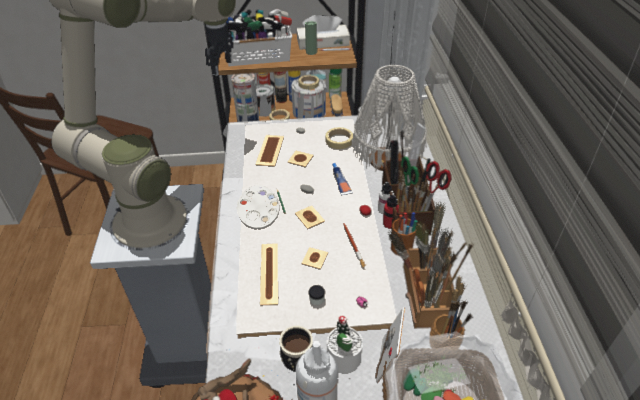

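The top view shows these, by pixel position:
- **Things:** tube (285,149), brush (388,148), pebbles (297,187) large and (182,188) small, pot (453,191).
- **Pads:** tube (218,230), disc (239,192), ovals (342,190) large and (401,189) small, brush (416,236).

The side view shows the same set. I'll rectify both views onto the board plane and segment them.

```bash
cat > h.py <<'E'
from rig import *
import cv2,numpy as np
X0,X1,Y0,Y1=130,690,-400,400   # ortho: col=(Y1-y), row=(X1-x), 1 px/mm
def project(n,P):
    m=camera_model(n);T=np.linalg.inv(m["world_from_camera"]);c=P@T[:3,:3].T+T[:3,3]
    s=np.stack([c[...,0]/-c[...,2],-c[...,1]/-c[...,2]],-1)
    s=s*(1+m["k1"]*(s**2).sum(-1,keepdims=True))
    return s*[m["fx"],m["fy"]]+[m["cx"],m["cy"]]
def ortho(n,z,im=None):
    im=capture(n) if im is None else im
    r,c=np.mgrid[0:X1-X0,0:Y1-Y0]
    uv=project(n,np.stack([X1-r,Y1-c,0*r+z],-1).astype(float)).astype(np.float32)
    return cv2.remap(im,uv[...,0],uv[...,1],cv2.INTER_CUBIC)
def tow(p): return np.array([X1-p[1],Y1-p[0]])
def cam(n): return camera_model(n)["world_from_camera"][:3,3]
def toz(n,xy,z0,z): C=cam(n); return xy+(C[:2]-xy)*(z-z0)/(C[2]-z0)
def blobs(o,kind):
    hsv=cv2.cvtColor(o,cv2.COLOR_BGR2HSV);S,V=hsv[...,1],hsv[...,2]
    m=((V<110) if kind=="dark" else ((S>75)|(V<150))).astype(np.uint8)
    out=[]
    for c in cv2.findContours(m,cv2.RETR_EXTERNAL,cv2.CHAIN_APPROX_NONE)[0]:
        M=cv2.moments(c)
        if not 250<M["m00"]<15000: continue
        p=np.array([M["m10"],M["m01"]])/M["m00"];(rc,wh,_)=cv2.minAreaRect(c)
        a=.5*np.arctan2(2*M["mu11"],M["mu20"]-M["mu02"]) # image angle of long axis
        # image dir (cos,sin)->(col,row); world dir=( -sin, -cos)
        yaw=np.degrees(np.arctan2(-np.sin(a),-np.cos(a)))%180
        out.append((tow(p).round(1),tow(rc).round(1),round(yaw,1),np.round(wh),c))
    return out
E
python3 - <<'E'
from h import *
for n in("top","side"):
    o=ortho(n,34,cv2.imread(f"pics/{n}0.png"));d=o.copy()
    for k in("dark","any"):
        print(n,k)
        for b in blobs(o,k):
            print(b[0],b[1],b[2],b[3]);cv2.drawContours(d,[b[4]],-1,(0,0,255) if k=="dark" else (0,200,0),1)
    cv2.imwrite(f"pics/o_{n}.png",d)
E
```

```text
top dark
[303.6 309.6] [307.7 303.4] 7.5 [94. 41.]
[ 368.7 -259. ] [ 368.8 -260. ] 1.1 [176.  17.]
[376.  276.2] [376.  276.3] 12.1 [139.  39.]
[408.  10.] [407.7  11.6] 168.5 [  8. 101.]
[476.8 219.1] [477.  218.5] 92.1 [40. 39.]
[485.7 370.7] [484.4 372.3] 111.2 [23. 31.]
[ 492.8 -218.4] [ 492.4 -218.4] 24.5 [35. 24.]
[489.6 -59.2] [489.5 -58.7] 152.3 [29. 50.]
[489.4  61.7] [489.4  61.6] 128.5 [29. 49.]
[ 490.4 -359.1] [ 490.2 -359.3] 165.3 [44. 47.]
[ 596.9 -164.5] [ 597.4 -168.7] 167.8 [  7. 136.]
[594.8  98. ] [600.3  90.4] 176.9 [ 38. 104.]
[626.8 338. ] [627.  331.1] 105.7 [44. 78.]
[606.4 271.2] [605.9 280.9] 112.1 [49. 98.]
[655.7 -52.1] [655.8 -52.1] 166.4 [34. 41.]
[675.6 209.6] [673.6 208.2] 171.6 [28. 52.]
[675.3 262.8] [673.3 267.3] 18.0 [73. 25.]
top any
[293.3  22.8] [293.9  23.4] 133.9 [23. 23.]
[302.5 309.8] [307.4 308.2] 6.0 [107.  45.]
[349.   59.2] [348.8  58.9] 2.3 [24. 21.]
[ 368.7 -258.6] [ 368.4 -258.5] 1.0 [206.  48.]
[407.3  13.8] [406.5  16.5] 168.5 [ 10. 113.]
[376.1 274.1] [376.6 273.5] 12.3 [170.  68.]
[485.8 376.2] [485.7 376.8] 134.1 [26. 35.]
[489.5
[... 1036 characters left out ...]
] 152.6 [42. 58.]
[343.9 -85.4] [346.6 -79. ] 79.6 [102.  40.]
[366.9 199. ] [377.2 207. ] 65.5 [94. 48.]
[374.1 277.5] [373.6 276.6] 12.1 [152.  48.]
[406.    7.7] [405.5   8.5] 168.8 [  7. 101.]
[482.6 371. ] [482.2 371.3] 121.2 [26. 31.]
[487.6  60. ] [487.5  59.9] 135.7 [36. 43.]
[ 491.3 -217.6] [ 491.3 -217.4] 22.7 [42. 30.]
[ 488.5 -348.2] [ 488.5 -349.5] 179.5 [43. 73.]
[476.3 211.8] [474.3 212.3] 37.0 [68. 65.]
[484.6 -66.6] [486.8 -63.9] 149.1 [56. 78.]
[ 599.5 -376.5] [ 599.8 -376.8] 164.0 [27. 33.]
[595.3  98.5] [591.3 109.7] 170.7 [ 37. 145.]
[ 601.5 -179.3] [ 602.4 -183.4] 168.2 [ 12. 177.]
[654.5 -50.6] [654.5 -51.5] 178.5 [33. 53.]
[635.4 303.1] [628.5 275. ] 154.1 [123. 250.]
```

View pics/o_top.png

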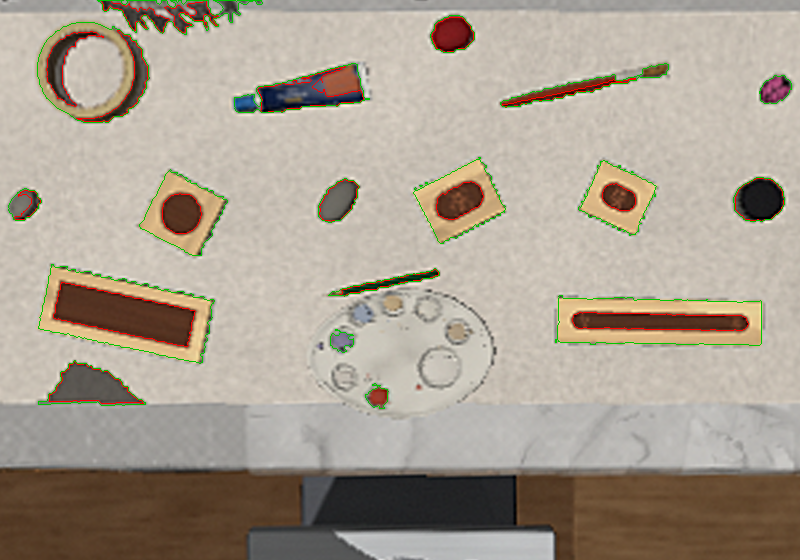

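View pics/o_side.png

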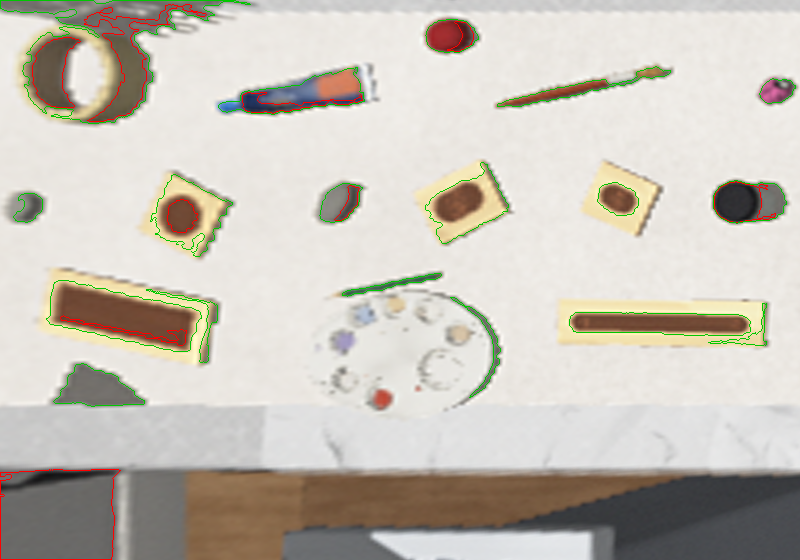

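The rectified views agree to about 2 mm. The inlays lie on z≈34 and the pot lid triangulates to z≈55, both consistent with the text. I'll write a planner that gives moves in tool units, then start with the small pebble at (485,376).

```bash
cat > plan.py <<'E'
# plan.py x y z psi [x y z psi ...] [@x,y,z,psi start]: turn units, then tool-axis units (after turn), for each leg
import sys,numpy as np
from scipy.spatial.transform import Rotation as R
from rig import sense
s=sense();p=np.array(s["eef_pos"]);M=R.from_quat(np.roll(s["ee_rot"],-1)).as_matrix()
psi=np.degrees(np.arctan2(M[1,1],M[0,1]))
print("t",round(s["time_s"],2),"pos",p.round(1),"psi",round(psi,2),"tilt",np.degrees(np.arccos(-M[2,2])).round(2),"w",round(s["grip_width"]*85.4,1),"gf",round(s["grip_force"],1),"F",np.round(s["force"],1),"q6",round(s["joints"][5],2))
a=list(map(float,sys.argv[1:]))
for i in range(0,len(a),4):
    q=np.array(a[i:i+3]);t=a[i+3]
    c,sn=np.cos(np.radians(t)),np.sin(np.radians(t))
    d=q-p
    # tool y=(c,sn), tool x=(-sn,c), z down
    print("turn",round((psi-t)/8,2),"| xyz",np.round([(-sn*d[0]+c*d[1])/25,(c*d[0]+sn*d[1])/25,-d[2]/25],2))
    p,psi=q,t
E
python3 plan.py 485 376 110 48 485 376 31 48 485 376 110 48 492 -218 110 -26
```

```text
t 0.1 pos [227.2 473.1 230.8] psi 64.34 tilt 0.06 w 85.4 gf 0.0 F [-0.6 -0.3  0.3] q6 -0.22
turn 2.04 | xyz [-10.26   4.02   4.83]
turn 0.0 | xyz [0.   0.   3.16]
turn 0.0 | xyz [ 0.    0.   -3.16]
turn 9.25 | xyz [-21.23  10.67  -0.  ]
```

```bash
python3 -m crank '[[[0,0,1,0,0,1,50],[0,0,1,0,0,1,50],[-1,0.4,0.5,0,0,0,50],[-1,0.4,0.5,0,0,0,50],[-1,0.4,0.5,0,0,0,50],[-1,0.4,0.5,0,0,0,50],[-1,0.4,0.4,0,0,0,50],[-1,0.4,0.4,0,0,0,50]]]' 30; python3 -m crank '[[[-1,0.4,0,0,0,0,50],[-1,0.4,0,0,0,0,50],[-1,0.4,0,0,0,0,50],[-0.8,0.3,0,0,0,0,50],[-0.46,0.12,0,0,0,0,50],[0,0,0,0,0,0,50],[0,0,0,0,0,0,50],[0,0,0,0,0,0,50]]]'; python3 plan.py 485 376 31 48
```

```text
time_s: 0.9
eef_pos: [380.1, 417.8, 110.5]
ee_rot: [-0.0, 0.356, 0.935, -0.0]
force: [-0.4, 0.2, -0.2]
grip_width: 0.591
grip_force: 0.0
time_s: 1.7
eef_pos: [484.8, 378.4, 111.3]
ee_rot: [-0.0, 0.355, 0.935, -0.0]
force: [-0.5, -0.0, 0.0]
grip_width: 0.583
grip_force: 0.0
t 1.7 pos [484.8 378.4 111.3] psi 48.4 tilt 0.02 w 49.8 gf 0.0 F [-0.5 -0.   0. ] q6 -0.37
turn 0.05 | xyz [-0.07 -0.07  3.21]
```

```bash
python3 -m crank '[[[-0.07,-0.07,1,0,0,0,50],[0,0,1,0,0,0,50],[0,0,0.8,0,0,0,50],[0,0,0.4,0,0,0,50],[0,0,0,0,0,0,12],[0,0,0,0,0,0,12],[0,0,0,0,0,0,12],[0,0,0,0,0,0,12]]]' 30; python3 -m crank '[[[0,0,0,0,0,0,12],[0,0,0,0,0,0,12],[0,0,0,0,0,0,12],[0,0,-0.5,0,0,0,12],[0,0,-1,0,0,0,12],[0,0,-1,0,0,0,12],[0,0,-0.7,0,0,0,12],[0,0,0,0,0,0,12]]]'; python3 plan.py 492 -218 110 -26 492 -218 38 -26
```

```text
time_s: 2.5
eef_pos: [486.4, 375.7, 32.4]
ee_rot: [0.001, 0.356, 0.935, 0.001]
force: [-0.7, 0.6, 3.3]
grip_width: 0.237
grip_force: 29.6
time_s: 3.3
eef_pos: [487.0, 375.9, 114.4]
ee_rot: [0.002, 0.356, 0.935, 0.002]
force: [-0.8, 0.6, -0.4]
grip_width: 0.233
grip_force: 29.5
t 3.3 pos [487.  375.9 114.4] psi 48.35 tilt 0.3 w 19.9 gf 29.5 F [-0.8  0.6 -0.4] q6 -0.38
turn 9.29 | xyz [-21.26  10.59   0.18]
turn 0.0 | xyz [0.   0.   2.88]
```

```bash
python3 -m crank '[[[0,0,0,0,0,1,12],[0,0,0,0,0,1,12],[0,0,0,0,0,1,12],[0,0,0,0,0,1,12],[0,0,0,0,0,1,12],[0,0,0,0,0,1,12],[0,0,0,0,0,1,12],[0,0,0,0,0,1,12]]]' ; python3 -m crank '[[[0,0,0,0,0,1,12],[0,0,0,0,0,0.29,12],[-1,0.5,0,0,0,0,12],[-1,0.5,0,0,0,0,12],[-1,0.5,0,0,0,0,12],[-1,0.5,0,0,0,0,12],[-1,0.5,0,0,0,0,12],[-1,0.5,0,0,0,0,12]]]';  python3 -m crank '[[[-1,0.5,0,0,0,0,12],[-1,0.5,0,0,0,0,12],[-1,0.5,0,0,0,0,12],[-1,0.5,0,0,0,0,12],[-1,0.5,0,0,0,0,12],[-1,0.5,0,0,0,0,12],[-1,0.5,0,0,0,0,12],[-1,0.5,0,0,0,0,12]]]'; python3 -m crank '[[[-1,0.5,0,0,0,0,12],[-1,0.5,0,0,0,0,12],[-1,0.5,0,0,0,0,12],[-1,0.5,0,0,0,0,12],[-1,0.5,0,0,0,0,12],[-1,0.5,0,0,0,0,12],[-0.8,0.4,0,0,0,0,12],[-0.4,0.2,0,0,0,0,12]]]';  python3 plan.py 492 -218 39 -26
```

```text
time_s: 4.1
eef_pos: [485.5, 375.1, 110.3]
ee_rot: [-0.0, 0.799, 0.602, -0.001]
force: [0.2, 0.8, -0.5]
grip_width: 0.235
grip_force: 29.4
time_s: 4.9
eef_pos: [487.0, 206.4, 110.5]
ee_rot: [-0.0, 0.848, 0.53, -0.001]
force: [0.5, -0.4, -1.0]
grip_width: 0.233
grip_force: 29.5
time_s: 5.7
eef_pos: [489.3, -17.0, 110.6]
ee_rot: [-0.0, 0.848, 0.53, -0.0]
force: [0.7, 0.4, 0.1]
grip_width: 0.235
grip_force: 29.5
time_s: 6.5
eef_pos: [491.5, -218.6, 110.5]
ee_rot: [-0.0, 0.848, 0.529, -0.0]
force: [-0.2, 0.2, -0.3]
grip_width: 0.239
grip_force: 29.5
t 6.5 pos [ 491.5 -218.6  110.5] psi -26.06 tilt 0.06 w 20.4 gf 29.5 F [-0.2  0.2 -0.3] q6 -0.18
turn -0.01 | xyz [0.03 0.01 2.86]
```

```bash
python3 -m crank '[[[0,0,1,0,0,0,12],[0,0,1,0,0,0,12],[0,0,0.6,0,0,0,12],[0,0,0.3,0,0,0,12],[0,0,0,0,0,0,12],[0,0,0,0,0,0,40],[0,0,0,0,0,0,40],[0,0,0,0,0,0,40]]]' ; python3 -m crank '[[[0,0,0,0,0,0,40],[0,0,-0.5,0,0,0,40],[0,0,-1,0,0,0,40],[0,0,-1,0,0,0,62],[0,0,-0.5,0,0,0,62],[0,0,0,0,0,0,62],[0,0,0,0,0,0,62],[0,0,0,0,0,0,62]]]';  python3 plan.py 488 -352 110 -26  488 -352 38 -26; python3 - <<'E'
from h import *
im=capture("top");cv2.imwrite("pics/top1.png",cv2.resize(ortho("top",34,im)[120:300,450:800],None,fx=2,fy=2))
E
```

```text
time_s: 7.3
eef_pos: [492.1, -217.1, 39.0]
ee_rot: [0.0, 0.848, 0.53, 0.0]
force: [-0.4, -0.5, 0.5]
grip_width: 0.471
grip_force: 0.0
time_s: 8.1
eef_pos: [491.5, -216.8, 112.6]
ee_rot: [-0.001, 0.848, 0.53, -0.0]
force: [0.3, 1.0, 0.2]
grip_width: 0.723
grip_force: 0.0
t 8.1 pos [ 491.5 -216.8  112.6] psi -25.98 tilt 0.12 w 61.7 gf 0.0 F [0.3 1.  0.2] q6 -0.18
turn 0.0 | xyz [-4.92  2.25  0.11]
turn 0.0 | xyz [0.   0.   2.88]
```

View pics/top1.png

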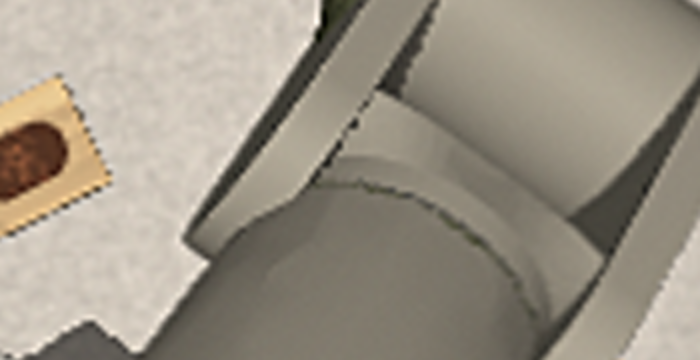

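The arm hides the small pad, so I'll check it later. Next is the pot.

```bash
python3 -m crank '[[[-1,0.45,0,0,0,0,62],[-1,0.45,0,0,0,0,62],[-1,0.45,0,0,0,0,62],[-1,0.45,0,0,0,0,62],[-0.6,0.3,0,0,0,0,62],[-0.32,0.15,0,0,0,0,62],[0,0,0,0,0,0,62],[0,0,0.3,0,0,0,62]]]' ; python3 -m crank '[[[0,0,0.9,0,0,0,62],[0,0,0.9,0,0,0,62],[0,0,0.6,0,0,0,62],[0,0,0.2,0,0,0,62],[0,0,0,0,0,0,30],[0,0,0,0,0,0,30],[0,0,0,0,0,0,30],[0,0,0,0,0,0,30]]]' 30;  python3 plan.py 477 219 110 -26  477 219 45 -26
```

```text
time_s: 8.95
eef_pos: [489.0, -351.9, 106.5]
ee_rot: [0.0, 0.848, 0.53, 0.0]
force: [0.3, 0.2, -0.8]
grip_width: 0.726
grip_force: 0.0
time_s: 9.75
eef_pos: [489.0, -352.6, 42.0]
ee_rot: [0.001, 0.848, 0.53, 0.0]
force: [1.2, 0.8, 2.0]
grip_width: 0.461
grip_force: 30.4
t 9.75 pos [ 489.  -352.6   42. ] psi -25.98 tilt 0.08 w 39.3 gf 30.4 F [1.2 0.8 2. ] q6 -0.37
turn 0.0 | xyz [ 20.34 -10.45  -2.72]
turn 0.0 | xyz [0.  0.  2.6]
```

```bash
python3 - <<'E'
from h import *
im=capture("side");cv2.imwrite("pics/side1.png",cv2.resize(im[180:380,220:420],None,fx=3,fy=3))
E
```

```text
(no output)
```

View pics/side1.png

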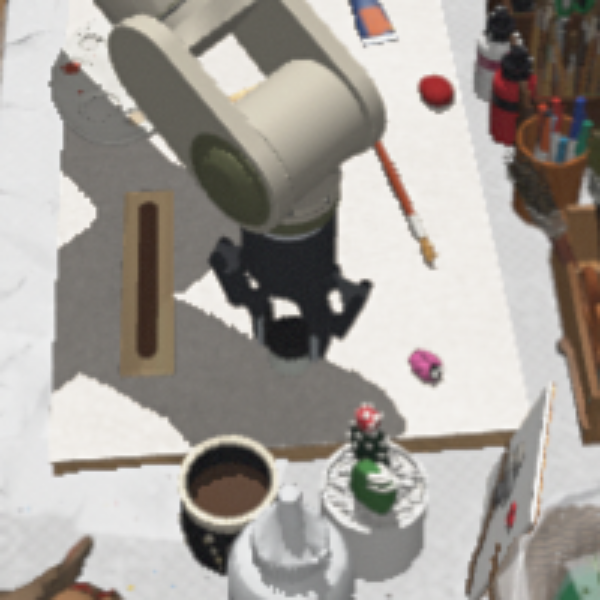

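The pot is between the fingers, with its lid at crop pixel (290,340). Carrying it to its pad.

```bash
python3 -m crank '[[[0,0,-0.7,0,0,0,30],[0,0,-1,0,0,0,30],[0,0,-1,0,0,0,30],[1,-0.5,0,0,0,0,30],[1,-0.5,0,0,0,0,30],[1,-0.5,0,0,0,0,30],[1,-0.5,0,0,0,0,30],[1,-0.5,0,0,0,0,30]]]' ; python3 -m crank '[[[1,-0.5,0,0,0,0,30],[1,-0.5,0,0,0,0,30],[1,-0.5,0,0,0,0,30],[1,-0.5,0,0,0,0,30],[1,-0.5,0,0,0,0,30],[1,-0.5,0,0,0,0,30],[1,-0.5,0,0,0,0,30],[1,-0.5,0,0,0,0,30]]]' ; python3 -m crank '[[[1,-0.5,0,0,0,0,30],[1,-0.5,0,0,0,0,30],[1,-0.5,0,0,0,0,30],[1,-0.5,0,0,0,0,30],[1,-0.55,0,0,0,0,30],[1,-0.6,0,0,0,0,30],[0.8,-0.5,0,0,0,0,30],[0.4,-0.2,0,0,0,0,30]]]'; python3 plan.py 476 219 48 -26
```

```text
time_s: 10.6
eef_pos: [487.1, -211.6, 109.1]
ee_rot: [0.0, 0.848, 0.53, 0.0]
force: [-0.4, -0.0, -0.7]
grip_width: 0.462
grip_force: 30.4
time_s: 11.4
eef_pos: [484.9, 12.0, 109.1]
ee_rot: [0.0, 0.848, 0.53, 0.0]
force: [0.1, 0.7, 0.1]
grip_width: 0.461
grip_force: 30.4
time_s: 12.2
eef_pos: [476.9, 216.5, 109.0]
ee_rot: [-0.0, 0.847, 0.531, 0.0]
force: [-0.3, -0.6, -0.2]
grip_width: 0.458
grip_force: 30.4
t 12.2 pos [476.9 216.5 109. ] psi -25.88 tilt 0.02 w 39.1 gf 30.4 F [-0.3 -0.6 -0.2] q6 0.65
turn 0.01 | xyz [ 0.07 -0.08  2.44]
```

```bash
python3 -m crank '[[[0.07,-0.08,1,0,0,0,30],[0,0,0.8,0,0,0,30],[0,0,0.4,0,0,0,30],[0,0,0.2,0,0,0,30],[0,0,0,0,0,0,30],[0,0,0,0,0,0,62],[0,0,0,0,0,0,62],[0,0,0,0,0,0,62]]]' ; python3 -m crank '[[[0,0,-0.3,0,0,0,62],[0,0,-0.7,0,0,0,62],[0,0,-1,0,0,0,62],[0,0,-0.7,0,0,-1,62],[0,0,0,0,0,-1,62],[0,0,0,0,0,-1,62],[0,0,0,0,0,-1,62],[0,0,0,0,0,-0.5,62]]]';  python3 plan.py 597 99 110 10.6  597 99 33 10.6; python3 - <<'E'
from h import *
for n in("top","side"):
    im=capture(n);cv2.imwrite(f"pics/{n}2.png",im)
o=[ortho(n,34,cv2.imread(f"pics/{n}2.png"))[0:420] for n in("top","side")]
cv2.imwrite("pics/both2.png",cv2.resize(np.vstack(o),None,fx=.7,fy=.7))
E
```

```text
time_s: 13.0
eef_pos: [476.5, 217.4, 49.3]
ee_rot: [0.0, 0.848, 0.53, 0.0]
force: [-0.4, 0.6, 0.1]
grip_width: 0.727
grip_force: 0.0
time_s: 13.8
eef_pos: [476.3, 217.4, 117.0]
ee_rot: [0.0, 0.641, 0.768, 0.0]
force: [-0.2, 0.6, -0.1]
grip_width: 0.726
grip_force: 0.0
t 13.8 pos [476.3 217.4 117. ] psi 10.31 tilt 0.04 w 62.0 gf 0.0 F [-0.2  0.6 -0.1] q6 0.02
turn -0.04 | xyz [-5.54  3.87  0.28]
turn 0.0 | xyz [0.   0.   3.08]
```

View pics/both2.png

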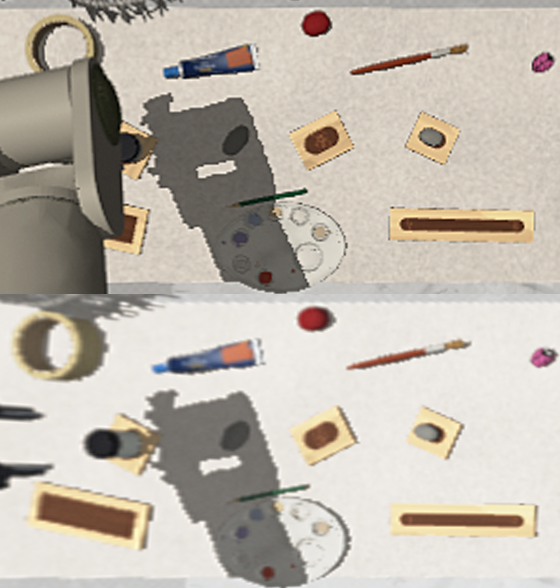

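The small pebble lies on its oval at picture (432,138), and the pot stands on its disc. Next is the tube.

```bash
python3 -m crank '[[[-1,0.7,0,0,0,0,62],[-1,0.7,0,0,0,0,62],[-1,0.7,0,0,0,0,62],[-1,0.7,0,0,0,0,62],[-1,0.7,0,0,0,0,62],[-0.5,0.3,0,0,0,0,62],[0,0.1,0.3,0,0,0,62],[0,0,0.4,0,0,0,62]]]' ; python3 -m crank '[[[0,0,0.9,0,0,0,62],[0,0,0.9,0,0,0,62],[0,0,0.6,0,0,0,62],[0,0,0.2,0,0,0,62],[0,0,0,0,0,0,15],[0,0,0,0,0,0,15],[0,0,0,0,0,0,15],[0,0,0,0,0,0,15]]]' 30;  python3 plan.py 597 99 34 10.6 597 99 110 10.6 375.5 276 110 -12.1  375.5 276 39 -12.1
```

```text
time_s: 14.7
eef_pos: [595.8, 99.7, 98.3]
ee_rot: [-0.0, 0.643, 0.766, 0.0]
force: [0.3, 0.6, -1.1]
grip_width: 0.729
grip_force: 0.0
time_s: 15.5
eef_pos: [596.7, 99.1, 35.0]
ee_rot: [0.001, 0.643, 0.766, 0.001]
force: [-1.9, 0.5, 5.6]
grip_width: 0.332
grip_force: 29.9
t 15.5 pos [596.7  99.1  35. ] psi 10.02 tilt 0.1 w 28.4 gf 29.9 F [-1.9  0.5  5.6] q6 -0.2
turn -0.07 | xyz [-0.01  0.01  0.04]
turn 0.0 | xyz [ 0.    0.   -3.04]
turn 2.84 | xyz [  5.07 -10.15  -0.  ]
turn 0.0 | xyz [0.   0.   2.84]
```

```bash
python3 -m crank '[[[0,0,0,0,0,0,15],[0,0,-0.5,0,0,0,15],[0,0,-1,0,0,0,15],[0,0,-1,0,0,0,15],[0,0,-0.5,0,0,1,15],[0,0,0,0,0,1,15],[0,0,0,0,0,0.8,15],[0,-0.5,0,0,0,0,15]]]' 45; python3 -m crank '[[[0.5,-1,0,0,0,0,15],[0.5,-1,0,0,0,0,15],[0.5,-1,0,0,0,0,15],[0.5,-1,0,0,0,0,15],[0.5,-1,0,0,0,0,15],[0.5,-1,0,0,0,0,15],[0.5,-1,0,0,0,0,15],[0.5,-1,0,0,0,0,15]]]';python3 -m crank '[[[0.5,-0.8,0,0,0,0,15],[0.4,-0.5,0,0,0,0,15],[0.17,-0.3,0,0,0,0,15],[0,0,0,0,0,0,15],[0,0,0,0,0,0,15],[0,0,0,0,0,0,15],[0,0,0,0,0,0,15],[0,0,0,0,0,0,15]]]';  python3 plan.py 375.5 276 41 -12.1;python3 - <<'E'
from h import *
im=capture("side");cv2.imwrite("pics/side3.png",cv2.resize(im[80:240,210:410],None,fx=3,fy=3))
E
```

```text
time_s: 16.3
eef_pos: [584.8, 101.2, 109.7]
ee_rot: [0.001, 0.78, 0.625, 0.001]
force: [0.8, 0.2, -0.7]
grip_width: 0.326
grip_force: 44.2
time_s: 17.1
eef_pos: [409.4, 242.8, 109.7]
ee_rot: [0.0, 0.779, 0.627, 0.001]
force: [-0.1, -0.4, 0.1]
grip_width: 0.321
grip_force: 44.2
time_s: 17.9
eef_pos: [377.0, 276.6, 108.8]
ee_rot: [0.0, 0.779, 0.627, -0.0]
force: [-1.2, 0.9, -0.4]
grip_width: 0.324
grip_force: 44.2
t 17.9 pos [377.  276.6 108.8] psi -12.41 tilt 0.01 w 27.7 gf 44.2 F [-1.2  0.9 -0.4] q6 0.6
turn -0.04 | xyz [-0.04 -0.05  2.71]
```

View pics/side3.png

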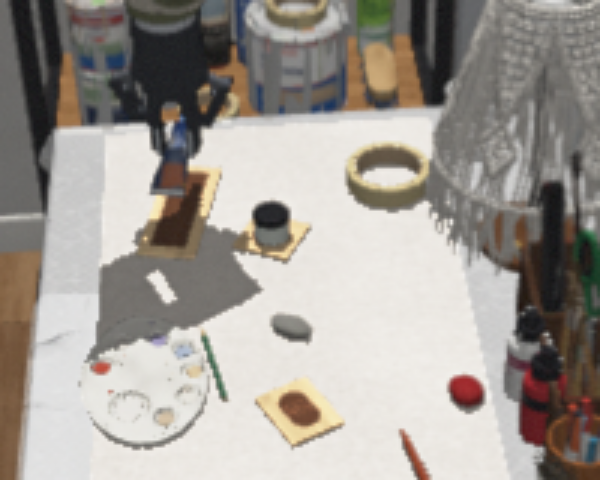

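The tube is held along its pad at crop (175,160), and the pot is upright on its pad at (270,225). Lowering the tube.

```bash
python3 -m crank '[[[-0.04,-0.05,1,0,0,0,15],[0,0,1,0,0,0,15],[0,0,0.5,0,0,0,15],[0,0,0.2,0,0,0,15],[0,0,0,0,0,0,15],[0,0,0,0,0,0,55],[0,0,0,0,0,0,55],[0,0,0,0,0,0,55]]]' ; python3 -m crank '[[[0,0,-0.4,0,0,0,55],[0,0,-1,0,0,0,55],[0,0,-1,0,0,0,55],[0,0,-0.4,0,0,-1,55],[0,0,0,0,0,-1,55],[0,0,0,0,0,-1,55],[0,0,0,0,0,-1,55],[0,0,0,0,0,-1,55]]]';  python3 plan.py 489 61.5 110 51 489 61.5 31 51
```

```text
time_s: 18.75
eef_pos: [375.5, 276.2, 41.5]
ee_rot: [0.0, 0.779, 0.627, 0.0]
force: [-0.3, -0.5, -0.9]
grip_width: 0.642
grip_force: 0.0
time_s: 19.55
eef_pos: [375.4, 276.2, 112.1]
ee_rot: [0.0, 0.515, 0.857, 0.0]
force: [0.9, 0.0, -0.0]
grip_width: 0.642
grip_force: 0.0
t 19.55 pos [375.4 276.2 112.1] psi 27.95 tilt 0.04 w 54.9 gf 0.0 F [ 0.9  0.  -0. ] q6 -0.11
turn -2.88 | xyz [-8.94 -3.81  0.08]
turn 0.0 | xyz [0.   0.   3.16]
```

```bash
python3 -m crank '[[[0,0,0,0,0,-1,50],[0,0,0,0,0,-1,50],[0,0,0,0,0,-0.88,50],[-1,-0.4,0,0,0,0,50],[-1,-0.4,0,0,0,0,50],[-1,-0.4,0,0,0,0,50],[-1,-0.4,0,0,0,0,50],[-1,-0.5,0,0,0,0,50]]]' ; python3 -m crank '[[[-1,-0.5,0,0,0,0,50],[-1,-0.5,0,0,0,0,50],[-1,-0.4,0,0,0,0,50],[-0.6,-0.2,0,0,0,0,50],[-0.34,-0.1,0,0,0,0,50],[0,0,0,0,0,0,50],[0,0,0,0,0,0,50],[0,0,0,0,0,0,50]]]';  python3 plan.py 489 61.5 31 51; python3 - <<'E'
from h import *
im=capture("top");cv2.imwrite("pics/top4.png",im);o=ortho("top",34,im)
for k in("dark","any"):
  for b in blobs(o,k): print(k,*b[:4])
E
```

```text
time_s: 20.35
eef_pos: [439.3, 155.4, 112.2]
ee_rot: [0.0, 0.336, 0.942, 0.0]
force: [0.6, 0.8, -0.1]
grip_width: 0.586
grip_force: 0.0
time_s: 21.15
eef_pos: [487.5, 61.9, 111.3]
ee_rot: [-0.0, 0.336, 0.942, 0.0]
force: [0.7, 0.6, -0.3]
grip_width: 0.586
grip_force: 0.0
t 21.15 pos [487.5  61.9 111.3] psi 50.73 tilt 0.02 w 50.1 gf 0.0 F [ 0.7  0.6 -0.3] q6 -1.0
turn -0.03 | xyz [-0.06  0.03  3.21]
dark [ 155.8 -315.3] [ 153.9 -291.8] 7.6 [217.  45.]
dark [ 194.6 -332.6] [ 195.3 -320.9] 178.9 [ 41. 158.]
dark [178.4 347.9] [177. 341.] 161.1 [ 92. 118.]
dark [ 368.8 -259.3] [ 368.9 -260. ] 1.1 [176.  16.]
dark [379.4 294.1] [378.7 288. ] 16.4 [116.  39.]
dark [483.5 235.4] [483.7 236.2] 105.2 [15. 38.]
dark [ 491.3 -220.5] [ 493. -217.] 19.7 [38. 24.]
dark [ 596.7 -164.5] [ 597.3 -168.8] 167.9 [  7. 136.]
dark [514.8 154. ] [501.8 123.3] 128.2 [157. 213.]
dark [626.7 338.2] [626.7 332.4] 105.2 [42. 77.]
dark [606.  271.2] [606.  280.6] 112.9 [49. 98.]
dark [655.7 -52.3] [655.3 -52. ] 166.9 [35. 40.]
dark [672.3 221.6] [673.4 220.4] 61.5 [31. 17.]
dark [678.8 199.4] [676.  197.4] 34.7 [27. 28.]
dark [675.4 263. ] [672.8 267. ] 17.9 [71. 25.]
any [293.3  22.5] [293.8  22.7] 131.7 [22. 22.]
any [ 368.7 -258.7] [ 368.4 -258.5] 1.0 [206.  48.]
any [483.6 239. ] [486.4 234.7] 110.1 [28. 68.]
any [ 492.6 -217.9] [ 492.6 -218.5] 28.3 [65. 60.]
any [ 600.7 -374.9] [ 601.  -375.5] 146.7 [28. 31.]
any [ 603.1 -181.1] [ 604.3 -184.4] 167.9 [ 14. 172.]
any [618.5 308. ] [619.3 307.9] 15.6 [111. 100.]
any [656.1 -51.8] [655.8 -51.6] 167.7 [37. 42.]
any [678. 230.] [673.5 225. ] 0.2 [ 33. 154.]
```

```bash
python3 -m crank '[[[-0.06,0.03,1,0,0,0,50],[0,0,1,0,0,0,50],[0,0,0.8,0,0,0,50],[0,0,0.4,0,0,0,50],[0,0,0,0,0,0,15],[0,0,0,0,0,0,15],[0,0,0,0,0,0,15],[0,0,0,0,0,0,15]]]' 30; python3 -m crank '[[[0,0,0,0,0,0,15],[0,0,-0.5,0,0,0,15],[0,0,-1,0,0,0,15],[0,0,-1,0,0,0,15],[0,0,-0.7,0,0,0,15],[0,0,0,0,0,1,15],[0,0,0,0,0,1,15],[0,0,0,0,0,0.9,15]]]'; python3 plan.py 489 -59 110 27.5 489 -59 38 27.5
```

```text
time_s: 22.0
eef_pos: [490.0, 60.6, 32.1]
ee_rot: [0.001, 0.337, 0.942, 0.0]
force: [0.2, -0.3, 0.2]
grip_width: 0.304
grip_force: 29.5
time_s: 22.8
eef_pos: [489.7, 60.6, 112.4]
ee_rot: [0.001, 0.521, 0.853, 0.0]
force: [0.2, -1.6, -0.7]
grip_width: 0.3
grip_force: 29.6
t 22.8 pos [489.7  60.6 112.4] psi 27.15 tilt 0.07 w 25.6 gf 29.6 F [ 0.2 -1.6 -0.7] q6 -0.59
turn -0.04 | xyz [-4.23 -2.23  0.1 ]
turn 0.0 | xyz [0.   0.   2.88]
```

```bash
python3 -m crank '[[[-1,-0.5,0,0,0,0,15],[-1,-0.5,0,0,0,0,15],[-1,-0.5,0,0,0,0,15],[-0.8,-0.5,0,0,0,0,15],[-0.43,-0.23,0.1,0,0,0,15],[0,0,0,0,0,0,15],[0,0,0.5,0,0,0,15],[0,0,0.8,0,0,0,15]]]' ; python3 -m crank '[[[0,0,0.9,0,0,0,15],[0,0,0.5,0,0,0,15],[0,0,0.2,0,0,0,15],[0,0,0,0,0,0,15],[0,0,0,0,0,0,45],[0,0,0,0,0,0,45],[0,0,0,0,0,0,45],[0,0,-0.4,0,0,0,45]]]'; python3 -m crank '[[[0,0,-1,0,0,0,45],[0,0,-1,0,0,0,45],[0,0,-0.5,0,0,1,45],[0,0,0,0,0,0.9,45],[0,0,0,0,0,0,45],[0,0,0,0,0,0,45],[0,0,0,0,0,0,45],[0,0,0,0,0,0,45]]]';python3 plan.py 603 -184 110 12 603 -184 30 12
```

```text
time_s: 23.6
eef_pos: [489.6, -58.1, 77.0]
ee_rot: [0.001, 0.519, 0.855, 0.0]
force: [0.9, 0.2, -0.7]
grip_width: 0.304
grip_force: 29.6
time_s: 24.4
eef_pos: [488.3, -58.6, 45.9]
ee_rot: [-0.001, 0.519, 0.855, -0.0]
force: [-0.5, 0.2, -0.0]
grip_width: 0.523
grip_force: 0.0
time_s: 25.2
eef_pos: [488.8, -58.9, 108.6]
ee_rot: [-0.0, 0.627, 0.779, -0.0]
force: [0.2, 0.2, -0.3]
grip_width: 0.524
grip_force: 0.0
t 25.2 pos [488.8 -58.9 108.6] psi 12.35 tilt 0.03 w 44.7 gf 0.0 F [ 0.2  0.2 -0.3] q6 -0.57
turn 0.04 | xyz [-5.85  3.43 -0.05]
turn 0.0 | xyz [0.  0.  3.2]
```

```bash
python3 -m crank '[[[-1,0.6,0,0,0,0,45],[-1,0.6,0,0,0,0,45],[-1,0.6,0,0,0,0,45],[-1,0.6,0,0,0,0,45],[-1,0.6,0,0,0,0,45],[-0.6,0.3,0,0,0,0,45],[-0.25,0.13,0,0,0,0,45],[0,0,0.4,0,0,0,45]]]' ; python3 -m crank '[[[0,0,1,0,0,0,45],[0,0,1,0,0,0,45],[0,0,0.5,0,0,0,45],[0,0,0,0,0,0,45],[0,0,0,0,0,0,45],[0,0,0,0,0,0,45],[0,0,0,0,0,0,45],[0,0,0,0,0,0,45]]]'; python3 plan.py 603 -184 30 12; python3 - <<'E'
from h import *
for n in("top","side"): cv2.imwrite(f"pics/{n}5.png",capture(n))
o=[ortho(n,34,cv2.imread(f"pics/{n}5.png"))[0:420] for n in("top","side")]
cv2.imwrite("pics/both5.png",cv2.resize(np.vstack(o),None,fx=.7,fy=.7))
E
```

```text
time_s: 26.0
eef_pos: [604.3, -184.1, 99.2]
ee_rot: [0.001, 0.628, 0.779, 0.0]
force: [-0.2, 0.8, 0.8]
grip_width: 0.529
grip_force: 0.0
time_s: 26.8
eef_pos: [604.0, -183.7, 37.0]
ee_rot: [0.001, 0.628, 0.779, 0.0]
force: [-0.6, -0.5, -0.7]
grip_width: 0.527
grip_force: 0.0
t 26.8 pos [ 604.  -183.7   37. ] psi 12.26 tilt 0.06 w 45.0 gf 0.0 F [-0.6 -0.5 -0.7] q6 -0.69
turn 0.03 | xyz [-0.   -0.04  0.28]
```

View pics/both5.png

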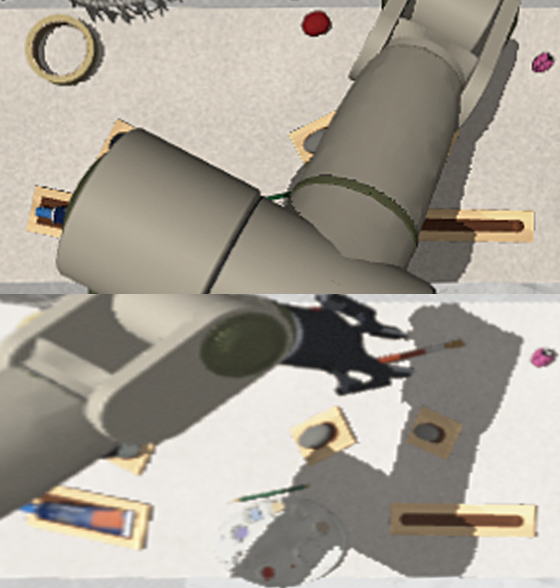

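The large pebble is on its oval at picture (318,435) and the fingers straddle the brush. The tube looks a little towards its cap end, so I'll check it later.

```bash
python3 -m crank '[[[0,-0.04,0.2,0,0,0,30],[0,0,0.08,0,0,0,20],[0,0,0,0,0,0,0],[0,0,0,0,0,0,0],[0,0,0,0,0,0,0],[0,0,0,0,0,0,0],[0,0,0,0,0,0,0],[0,0,0,0,0,0,0]]]' 30; python3 -m crank '[[[0,0,-0.4,0,0,0,0],[0,0,-1,0,0,0,0],[0,0,-1,0,0,0,0],[0,0,-0.8,0,0,0,0],[0,0,0,0,0,0.8,0],[0,0,0,0,0,0.8,0],[0,0,0,0,0,0.06,0],[0,0,0,0,0,0,0]]]'; python3 plan.py 368 -259.7 110 -1.1 368 -259.7 36.5 -1.1;python3 - <<'E'
from h import *
im=capture("side");cv2.imwrite("pics/side6.png",cv2.resize(im[130:300,220:420],None,fx=3,fy=3))
E
```

```text
time_s: 27.7
eef_pos: [602.8, -183.8, 29.3]
ee_rot: [0.0, 0.628, 0.779, 0.0]
force: [0.6, -0.4, -1.1]
grip_width: 0.099
grip_force: 32.3
time_s: 28.5
eef_pos: [602.8, -183.8, 109.7]
ee_rot: [0.0, 0.712, 0.702, 0.0]
force: [0.1, 0.4, -0.6]
grip_width: 0.097
grip_force: 32.3
t 28.5 pos [ 602.8 -183.8  109.7] psi -0.87 tilt 0.02 w 8.3 gf 32.3 F [ 0.1  0.4 -0.6] q6 -0.47
turn 0.03 | xyz [-3.21 -9.33 -0.01]
turn 0.0 | xyz [0.   0.   2.94]
```

View pics/side6.png

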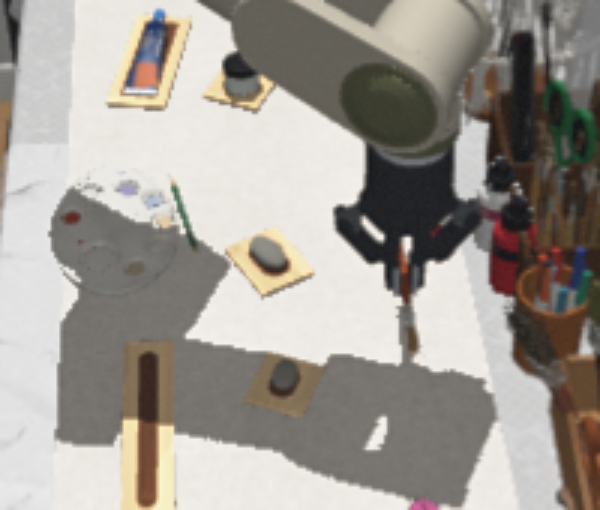

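The brush is held at crop (405,270). Carrying it to its pad.

```bash
python3 -m crank '[[[-0.3,-1,0,0,0,0.03,0],[-0.4,-1,0,0,0,0,0],[-0.4,-1,0,0,0,0,0],[-0.4,-1,0,0,0,0,0],[-0.4,-1,0,0,0,0,0],[-0.4,-1,0,0,0,0,0],[-0.4,-1,0,0,0,0,0],[-0.3,-1,0,0,0,0,0]]]' 40; python3 -m crank '[[[-0.2,-0.8,0,0,0,0,0],[-0.01,-0.5,0,0,0,0,0],[0,0,0,0,0,0,0],[0,0,0.3,0,0,0,0],[0,0,0.8,0,0,0,0],[0,0,0.8,0,0,0,0],[0,0,0.4,0,0,0,0],[0,0,0,0,0,0,0]]]'; python3 plan.py 368 -259.7 36 -1.1
```

```text
time_s: 29.35
eef_pos: [400.2, -254.9, 109.5]
ee_rot: [0.0, 0.714, 0.7, -0.0]
force: [-0.7, -0.3, -0.7]
grip_width: 0.092
grip_force: 42.8
time_s: 30.15
eef_pos: [368.6, -258.3, 50.6]
ee_rot: [-0.001, 0.715, 0.7, 0.0]
force: [-0.2, 0.3, -0.8]
grip_width: 0.092
grip_force: 42.8
t 30.15 pos [ 368.6 -258.3   50.6] psi -1.21 tilt 0.15 w 7.8 gf 42.8 F [-0.2  0.3 -0.8] q6 -0.85
turn -0.01 | xyz [-0.05 -0.02  0.58]
```

Lower, release, rise, then shift aside towards the right for a clear check view.

```bash
python3 -m crank '[[[-0.05,-0.02,0.3,0,0,0,0],[0,0,0.2,0,0,0,0],[0,0,0.06,0,0,0,0],[0,0,0,0,0,0,0],[0,0,0,0,0,0,30],[0,0,0,0,0,0,30],[0,0,0,0,0,0,30],[0,0,-0.3,0,0,0,30]]]'; python3 -m crank '[[[0,0,-0.8,0,0,0,30],[0,0,-1,0,0,0,55],[0,0,-1,0,0,0,55],[0,0,-1,0,0,0,55],[0,-0.4,-1,0,0,0,55],[-1,-0.4,-1,0,0,0,55],[-1,0,-1,0,0,0,55],[-1,0,-1,0,0,0,55]]]';python3 -m crank '[[[-1,0,0,0,0,0,55],[-1,0,0,0,0,0,55],[-1,0,0,0,0,0,55],[-1,-0.3,0,0,0,0,55],[-1,-0.3,0,0,0,0,55],[-1,-0.3,0,0,0,0,55],[-0.5,-0.3,0,0,0,0,55],[0,0,0,0,0,0,55]]]'; python3 - <<'E'
from h import *
for n in("top","side"):
  im=capture(n);cv2.imwrite(f"pics/{n}7.png",im)
o=ortho("top",34,im=cv2.imread("pics/top7.png"));p=ortho("side",34,cv2.imread("pics/side7.png"))
cv2.imwrite("pics/o7t.png",o)
def crop(o,x,y,h=110): r,c=int(X1-x),int(Y1-y); return cv2.resize(o[max(r-h//2,0):r+h//2,max(c-100,0):max(c-100,0)+200],(400,2*h))
cv2.imwrite("pics/o7.png",np.vstack([np.hstack([crop(q,376,276),crop(q,369,-260)]) for q in(o,p)]))
E
python3 plan.py
```

```text
time_s: 30.95
eef_pos: [367.7, -259.9, 45.1]
ee_rot: [-0.001, 0.715, 0.699, 0.0]
force: [0.4, -0.2, -0.3]
grip_width: 0.35
grip_force: 0.0
time_s: 31.75
eef_pos: [346.0, -335.4, 242.2]
ee_rot: [0.0, 0.715, 0.699, -0.0]
force: [0.0, -0.3, -0.9]
grip_width: 0.645
grip_force: 0.0
time_s: 32.55
eef_pos: [311.9, -497.3, 240.3]
ee_rot: [-0.0, 0.715, 0.699, -0.0]
force: [0.8, 0.9, 0.5]
grip_width: 0.642
grip_force: 0.0
t 32.65 pos [ 313.  -495.9  240.5] psi -1.26 tilt 0.02 w 55.1 gf 0.0 F [-0.4 -0.3  0.3] q6 -1.19
```

View pics/o7t.png

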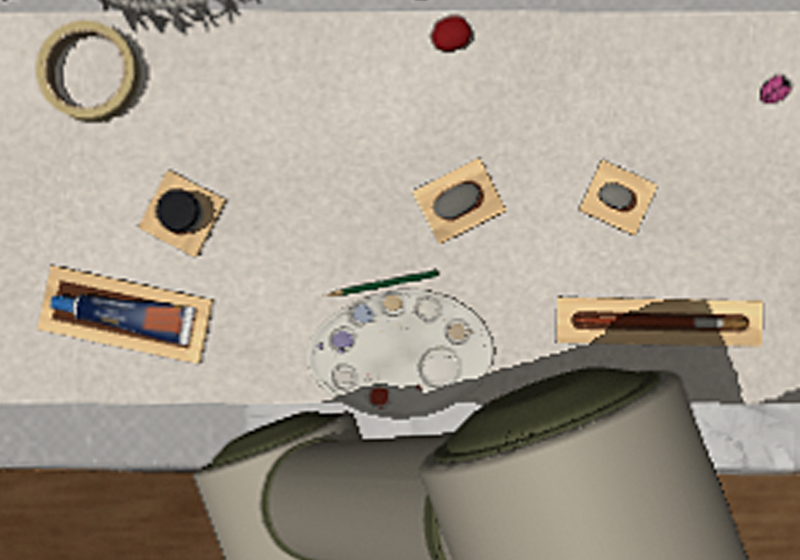

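View pics/o7.png

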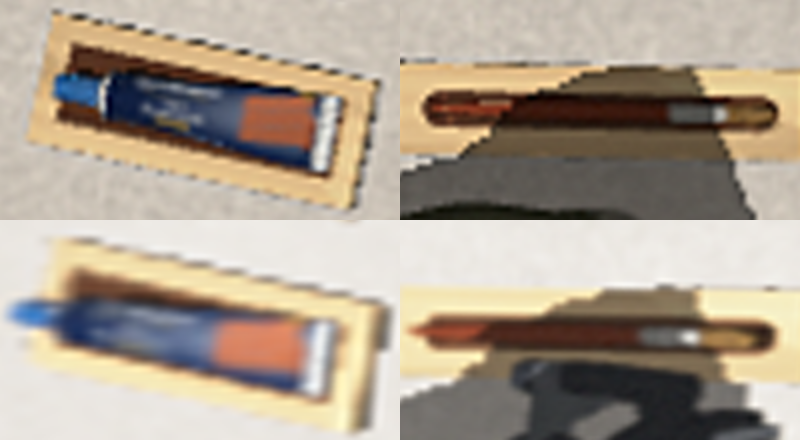

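The top view shows every thing on its own pad: brush at (660,322), tube at (123,318), pot at (182,211), pebbles at (458,200) and (617,196). Parallax makes the pot the least certain, so I'll triangulate its lid.

```bash
python3 - <<'E'
from h import *
for z in(58,62,66):
  for n in("top","side"):
    o=ortho(n,z,cv2.imread(f"pics/{n}7.png"))
    V=o.max(2);m=np.zeros_like(V);m[160:260,120:260]=(V[160:260,120:260]<60)
    c=max(cv2.findContours(m,cv2.RETR_EXTERNAL,cv2.CHAIN_APPROX_NONE)[0],key=cv2.contourArea)
    (p,wh,_)=cv2.minAreaRect(c);print(z,n,tow(p).round(1),np.round(wh,1))
for n in("top","side"):
  o=ortho(n,34,cv2.imread(f"pics/{n}7.png"));S=cv2.cvtColor(o,cv2.COLOR_BGR2HSV)[...,1]
  for name,x,y in(("L",489.5,-59),("S",492.5,-218)):
    r,c0=int(X1-x),int(Y1-y);w=o[r-32:r+32,c0-32:c0+32];s=S[r-32:r+32,c0-32:c0+32]
    m=(s<45).astype(np.uint8);cs=cv2.findContours(m,cv2.RETR_EXTERNAL,cv2.CHAIN_APPROX_NONE)[0]
    c=min([c for c in cs if cv2.contourArea(c)>150],key=lambda c:np.hypot(*(np.array(cv2.minAreaRect(c)[0])-32)))
    (p,wh,a)=cv2.minAreaRect(c);print(n,name,tow(np.array(p)+[c0-32,r-32]).round(1),np.round(wh),round(a))
E
```

```text
58 top [476.5 215.5] [41. 43.]
58 side [475. 221.] [36. 44.]
62 top [476.5 214.5] [41. 43.]
62 side [474.5 215.5] [35. 43.]
66 top [475.9 213.2] [43.1 41.6]
66 side [474.5 210.5] [35. 43.]
top L [489.4 -56.8] [26. 47.] 61
top S [ 494.5 -215. ] [23. 30.] 90
side L [486.5 -49.4] [28. 48.] 76
side S [ 492.5 -209. ] [21. 34.] 90
```

All estimated errors are within tolerance: pot about 4 mm, pebbles about 3 mm, tube and brush about 2 mm. The arm is clear, so I'm handing in.

```bash
python3 -c "
from rig import *
print(finish_job())"
```

```text
the job is handed in; nothing more can be done
None
```

I put the brush, tube, pot and both pebbles each on its own pad and handed the job in at about 33 s; my last pictures put each within about 4 mm of its outline's centre and lying along it, but the hand-in returned no verdict.

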